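# Fill the bead tube through its funnel

## Robot

A 6-joint arm with a two-finger parallel gripper is mounted at the origin on a cart in front of the work surface, level with it; the furniture and walls round the work are solid. World frame = base frame: x ahead of the robot, y to its left, z up, the work surface at z = 0. Lengths are in m, angles in degrees, forces in N, time in s.
With the tool pointing down it reaches from about 0.35 to 0.875 m from the base axis. Payload 4.2 kg.
Tool frame: the origin (TCP) lies at the centre of the arm's flange, where the gripper is bolted on; the fingertips stand 182 mm ahead of it and the grasp point (between the pads) lies 164 mm ahead of it (r.nose_length is the distance from the TCP to the fingertips, in m); z points along the fingers, y is the line along which they close (so a half turn about z gives the same grasp; the last joint's range is limited). The gripper opens to 87 mm and grips with 3 to 60 N. Pads are 19 mm wide; open, the fingers measure 117 mm over their backs; the gripper's body (75 mm by 190 mm) begins 51 mm behind the grasp point.
Start: joints at [84.488, 22.042, 0.453, 0, -68.411, -14.817], TCP at [0.217, 0.586, 0.405] pointing down, gripper open.
Joint ranges: [-179.83, 179.83], [-69.29, 118.12], [-61.27, 80.66], [-181.25, 117.63], [-171.15, -9.14], [-177.46, 177.46]. Speed limits (degrees/s): [159.86, 159.86, 180, 180, 180, 180].

## Interface

Orientations are given as a 3x3 rotation matrix whose columns are the frame's x, y, z axes.
In Python, from station import r, vision gives the robot as it stands. The module is installed in compiled form; this text tells all that it offers.
- The arm moves only by the shell command python3 -m creep 'ROWS'. ROWS is JSON, a list of rows, each a list of 7 numbers: the opening, from -1 (shut) to 1 (fully open), then the shift along the tool's x, y, z in mm, then the turn, a rotation vector about the tool's x, y, z in degrees. A call has 1 to 8 rows; each row is the pose to reach, as a shift and turn from the pose commanded when the call began, along the tool's axes at that moment; what a row does not reach only later rows make up. A row lasts 1/12 s, in which the tool goes at most 41.7 mm and 7.16 degrees, less where a joint would pass 70% of its speed; a pose out of reach is approached as far as the arm can. A call with a gripper value outside its range is refused whole. The fingers move at their own pace and stop on an object; the grip force is fixed at half the most. Time passes only in rows, so rows that repeat a pose let the fingers close. It gives the time, the measured TCP pose, the force, the opening and the grip force at its end, in the units of the state.
- r.sense(): the state, without advancing time (a new reading comes with each control period).
- vision.capture(name): name is "side" or "top"; returns (picture, depth): 384x512x3 uint8, red, green, blue; 384x512 float32, m along the optical axis (not along the pixel's ray), 0 where there is no reading.
- vision.camera_model(name): a dict with "vertical_fov" (degrees; the focal length in pixels is half the picture's height over the tangent of half this angle, whatever the lens; pixels are square), "cx", "cy" (the principal point, pixels), "extrinsics" (4x4, takes a point from camera to world coordinates). Camera axes: x right, y down, z forward; pixel columns grow to the right and rows downward; lengths in m; the calibration is good to about 2 mm. A picture is of the moment at which its call begins. camera_model takes no time and is no camera call.
- r.finish_job(): hands the job in; it is judged then, once.
Trained networks look in the newest picture that a camera, given by its name, has taken for a name from the list of things; names that differ only in an ending like _2 or _b are one class to them, and where a whole thing is asked for, a point or a joint stands for the part that bears it (a point fixed in the world has none). Each returns a list of dicts, best first, with "conf" (0 to 1); they miss things now and then, are a little off and sometimes report something else, mostly with a low value. They report only what shows in the picture. A call takes as long as a camera call. They do not tell look-alikes from the thing itself.
- vision.find_in(camera, thing): "uv" ([column, row] in pixels, amid what is visible of it).
- vision.cut_out(camera, thing): "region" (384x512 bool, what is visible of it) and "uv" ([column, row] in pixels, amid what is visible of it).
The state is a dict: "time_s": time; "joints": joint angles; "joint_velocities": joint speeds; "effort": joint torques, N m; "tcp_pos": TCP position; "ee_rot": TCP orientation; "wrist_force": force on the tool from outside, world axes, zero at the start; "moment": the same for the moment, N m; "gripper_width": opening from 0.0 (shut) to 1.0 (fully open); "gripper_force": force on a finger pad.
Only numpy, scipy, OpenCV 4.12 (cv2) and the standard library are available. Lean on these libraries where they do the work, as an engineer would, in place of code of your own. Each camera call takes 0.05 s, during which the arm holds its last target. There are 200 camera calls.

## Task

Pick up the little metal scoop by its wooden handle and pour its four brass beads through the wide funnel into the narrow tube below it, so that all four end up inside the tube. Then set the empty scoop back down flat on the bench and let go; leave the tube standing upright where it is.

Things in the scene. Friction and masses are not known exactly. Their poses are not given: they have to be found in the camera images.
- scoop: Aluminium scoop, 105 x 54 mm, 86 tall, 0.14 kg. Origin: underside, mid-length. Open mouth at its -x: floor level for x 0..46 mm, then rising 15 deg to the mouth edge (x -55, z 17; 49 wide). Walls up to 37 high. Wooden bar handle along x, 16 x 16 mm, centre y 0, z 78, x -24..44, held by a strap at its +x end; grip across y near x 6. Holds its beads when level; mouth tipped down 35+ deg empties it.
- tube: Narrow clear tube on a round dark-wood foot (90 mm across) with a wide steel funnel in its top, one piece, loose, 0.6 kg, 128 mm tall. Origin: centre of its underside; z up the axis. Tube 43 mm outside, 38 inside, inner floor at z 15 mm; funnel stem, bore 32 mm, from z 66 to 82; cone opens from there to the rim, 119 mm inside, at z 128.
- bead_0: Brass bead, ball of 13 mm diameter, 11 g, loose in the scoop. Origin: its centre.
- bead_1: Brass bead, as bead_0, loose in the scoop. Origin: its centre.
- bead_2: Brass bead, as bead_0, loose in the scoop. Origin: its centre.
- bead_3: Brass bead, as bead_0, loose in the scoop. Origin: its centre.
Not all that is in view belongs to the job. Leave any turquoise look-alike of the scoop alone.

How it is judged (in metres and radians):
On the way, in this order (a step that is already met when the one before it is completed fails the run):
1. the scoop is lifted to the funnel (height (world z) of scoop above 0.08 m and horizontal distance between scoop and tube below 0.16 m), for 0.1 s.
2. all four beads are in the tube (horizontal distance between each of bead_0, bead_1, bead_2, bead_3 and tube below 0.02 m and z of bead_0 in the frame of tube between 0 and 0.066 m and z of bead_1 in the frame of tube between 0 and 0.066 m and z of bead_2 in the frame of tube between 0 and 0.066 m and z of bead_3 in the frame of tube between 0 and 0.066 m), for 0.2 s.
At the end, for the whole second after the job is handed in: All four beads are inside the tube (within 20 mm of its axis and below the funnel's stem, less than 66 mm above its underside), the tube stands upright within 10 degrees, and the scoop stands at rest on the bench top, underside within 15 mm of it, upright within 10 degrees (all of step 2 and angle between each of tube, scoop's own z axis and vertical below 0.17 rad and height (world z) of scoop below 0.015 m and linear speed of scoop below 0.03 m/s); the robot touches nothing.
It fails at once if the tube is shoved more than 40 mm or tipped over (distance of tube from where it was at the start of the episode above 0.04 m or angle between tube's own z axis and vertical above 0.5 rad).
It also fails if it takes over 58 s, if anything falls off the work surface, if the arm or the gripper's body presses on something with over 40 N, if the wrist force passes 120 N, or if a joint passes its speed limit or range.

## Working session

There is one attempt and no reset: what is moved stays moved. The work goes in short steps, Python scripts to look and compute and a shell command to move; the robot and the scene stay as the last step left them, time stands still between calls to the robot, and variables do not carry over. Pictures are saved under pics/ and viewed, at most 10 in all, crops included, and the job is handed in when it is done.

```bash
mkdir -p pics; cat > h.py <<'E'
import numpy as np, cv2
from station import r, vision
def world(cam, depth, mask):
    m=vision.camera_model(cam); f=depth.shape[0]/2/np.tan(np.radians(m["vertical_fov"]/2))
    v,u=np.nonzero(mask&(depth>0)); d=depth[v,u]
    p=np.c_[(u-m["cx"])/f*d,(v-m["cy"])/f*d,d,np.ones_like(d)]
    return (np.array(m["extrinsics"])@p.T).T[:,:3], np.c_[u,v]
E
python3 - <<'E'
from h import *
np.set_printoptions(precision=3,suppress=True)
ims=[]
for c in("top","side"):
    im,d=vision.capture(c); np.savez(f"{c}0.npz",im=im,d=d); cv2.imwrite(f"pics/{c}0.png",im[:,:,::-1]); ims.append(im)
    for t in("scoop","tube","bead_0"):
        for o in vision.cut_out(c,t):
            w,_=world(c,d,o["region"]); print(c,t,round(o["conf"],2),np.round(o["uv"]),w.shape[0],np.median(w,0),np.percentile(w,2,axis=0),np.percentile(w,98,axis=0))
s=r.sense(); print(s["time_s"],s["tcp_pos"],s["ee_rot"])
E
```

```text
top scoop 0.79 [241. 191.] 986 [0.496 0.047 0.013] [0.447 0.016 0.   ] [0.547 0.079 0.087]
top scoop 0.76 [182. 172.] 1104 [0.55  0.174 0.013] [ 0.5    0.142 -0.001] [0.603 0.211 0.088]
top tube 0.96 [350. 179.] 2635 [ 0.519 -0.207  0.107] [ 0.461 -0.255  0.01 ] [ 0.573 -0.143  0.128]
side scoop 0.82 [251. 196.] 1136 [0.494 0.043 0.025] [0.448 0.014 0.004] [0.546 0.084 0.088]
side scoop 0.63 [262. 163.] 836 [0.551 0.188 0.028] [0.5   0.138 0.001] [0.601 0.318 0.088]
side tube 0.82 [284. 235.] 4593 [ 0.514 -0.193  0.097] [ 0.462 -0.257  0.007] [ 0.569 -0.141  0.129]
0.4 [0.217 0.586 0.405] [[ 0.938 -0.347 -0.   ]
 [-0.347 -0.938 -0.   ]
 [ 0.     0.    -1.   ]]
```

View pics/top0.png

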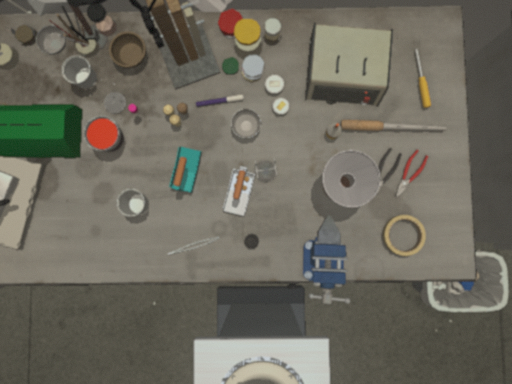

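View pics/side0.png

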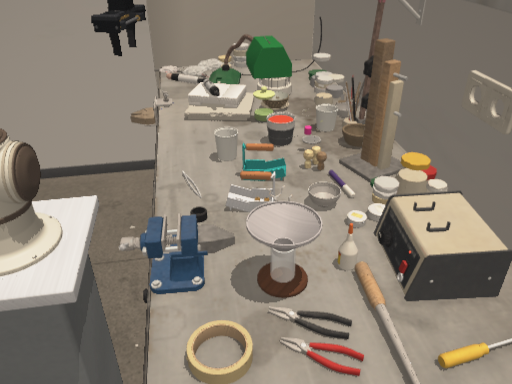

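The candidates for the scoop are the metal one at top (241,191) / side (251,196) and the turquoise look-alike at top (185,170) / side (262,163). I choose the metal one. The tube is at top (350,179), and a glass-like object stands near the scoop at top (265,171).

```bash
python3 - <<'E'
from h import *
np.set_printoptions(precision=3,suppress=True)
A=np.load("top0.npz");B=np.load("side0.npz")
a=cv2.resize(A["im"][150:230,200:290],(540,480),interpolation=cv2.INTER_CUBIC)
b=cv2.resize(B["im"][150:230,215:305],(540,480),interpolation=cv2.INTER_CUBIC)
cv2.imwrite("pics/crop.png",cv2.resize(np.hstack([a,b])[:,:,::-1],(800,355)))
for c,D in(("top",A),("side",B)):
    w,uv=world(c,D["d"],np.ones((384,512),bool))
    k=(abs(w[:,0]-.496)<.06)&(abs(w[:,1]-.047)<.045)
    h=k&(w[:,2]>.074)&(w[:,2]<.1); P=w[h]
    q=cv2.minAreaRect((P[:,:2]*1000).astype(np.float32)); print(c,"handle",h.sum(),q,P[:,2].mean())
    b=k&(w[:,2]>.004)&(w[:,2]<.042); print("body",b.sum(),cv2.minAreaRect((w[b][:,:2]*1000).astype(np.float32)))
    k=(abs(w[:,0]-.515)<.08)&(abs(w[:,1]+.2)<.08)&(w[:,2]>.122)
    print("rim",cv2.minEnclosingCircle((w[k][:,:2]*1000).astype(np.float32)),cv2.fitEllipse((w[k][:,:2]*1000).astype(np.float32)))
    # glass region
    k=(abs(w[:,0]-.54)<.04)&(abs(w[:,1]+.005)<.04)&(w[:,2]>.01); 
    if k.sum(): print("glass",k.sum(),w[k].min(0),w[k].max(0))
E
```

```text
top handle 240 ((513.2796630859375, 43.906044006347656), (16.075759887695312, 75.75159454345703), 75.50151824951172) 0.08382414446954534
body 647 ((497.05853271484375, 47.902503967285156), (83.23355102539062, 120.86593627929688), 87.1286392211914)
rim ((515.7828979492188, -198.2987060546875), 62.26663589477539) ((515.5280151367188, -197.88088989257812), (119.5430679321289, 120.11859893798828), 8.563197135925293)
glass 296 [ 0.5   -0.042  0.01 ] [0.57  0.035 0.087]
side handle 274 ((512.0511474609375, 42.50006866455078), (19.21075439453125, 74.78642272949219), 75.8254623413086) 0.08290303622463169
body 878 ((492.2794494628906, 46.8852424621582), (64.27957153320312, 117.69023895263672), 77.72969818115234)
rim ((513.5873413085938, -198.7983856201172), 63.035282135009766) ((513.7809448242188, -199.37159729003906), (119.7345199584961, 120.76630401611328), 170.2735595703125)
glass 258 [ 0.5   -0.043  0.013] [0.569 0.035 0.088]
```

View pics/crop.png

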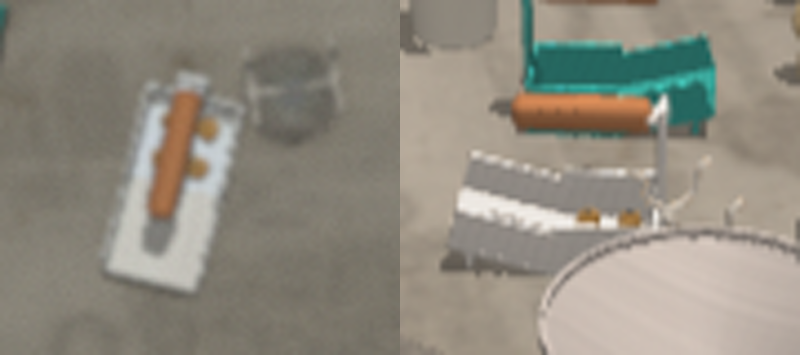

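```bash
cat >> h.py <<'E'
from scipy.spatial.transform import Rotation as Ro
np.set_printoptions(precision=1,suppress=True)
def goal(g, mouth_az, th=0):
    "TCP pose for grip point g (m), tool x along the mouth azimuth, mouth tipped down th"
    a=np.radians(mouth_az); x=np.array([np.cos(a),np.sin(a),0]); z=np.array([0,0,-1.]); R=np.c_[x,np.cross(z,x),z]@Ro.from_euler('y',-th,degrees=True).as_matrix()
    return np.array(g)-.164*R[:,2], R
def delta(g, mouth_az, th=0):
    s=r.sense(); p,R=goal(g,mouth_az,th); R0=np.array(s["ee_rot"])
    print("shift",R0.T@(p-np.array(s["tcp_pos"]))*1000,"turn",Ro.from_matrix(R0.T@R).as_rotvec(degrees=True),"t",s["time_s"],"j",np.array(s["joints"]),"F",np.array(s["wrist_force"]),s["gripper_width"],s["gripper_force"])
E
python3 - <<'E'
from h import *
delta((.506,.045,.178),165.5)
A=np.load("top0.npz"); w,_=world("top",A["d"],np.ones((384,512),bool))
for n,x,y in(("toaster",(.64,.9),(-.3,-.1)),("vise",(.2,.43),(-.25,-.05)),("glass",(.52,.58),(-.035,.01)),("near tube +y",(.4,.64),(-.13,-.03))):
    k=(w[:,0]>x[0])&(w[:,0]<x[1])&(w[:,1]>y[0])&(w[:,1]<y[1]); print(n,w[k][:,2].max()*1000)
E
python3 -m creep '[[0.2,28,25,0,0,0,7],[0.2,56,50,0,0,0,14],[0.2,84,75,0,0,0,21],[0.2,112,100,0,0,0,28],[0.2,140,125,0,0,0,35],[0.2,168,150,0,0,0,42],[0.2,196,175,0,0,0,49],[0.2,224,200,0,0,0,56]]'
python3 -c "
from h import *
delta((.506,.045,.178),165.5)"
```

```text
shift [458.9 406.9  62.7] turn [ -0.   -0.  174.2] t 0.4 j [ 84.5  22.    0.4  -0.  -68.4 -14.8] F [ 0.4  0.3 -0.5] 0.9977503559874911 0.0
toaster 125.37332688517822
vise 112.21483777154629
glass 71.10934952428516
near tube +y 71.9307713170585
time_s: 1.07
tcp_pos: [0.358, 0.3189, 0.4051]
ee_rot: [[0.231, -0.973, 0.0], [-0.973, -0.231, 0.001], [-0.001, -0.001, -1.0]]
wrist_force: [1.2, -0.1, -0.4]
gripper_width: 0.613
gripper_force: 0.0
shift [300.7 -80.7  63. ] turn [  0.    0.1 117.9] t 1.0667 j [ 61.2   7.7 -19.2   0.  -63.  -47.8] F [ 1.2 -0.1 -0.4] 0.6126227677042237 0.0
```

```bash
python3 -m creep '[[0.2,25,-7,0,0,0,7],[0.2,50,-14,0,0,0,14],[0.2,75,-20,0,0,0,21],[0.2,100,-27,0,0,0,28],[0.2,125,-34,0,0,0,35],[0.2,150,-40,0,0,0,42],[0.2,175,-47,0,0,0,49],[0.2,200,-54,0,0,0,56]]' >/dev/null
python3 -c "
from h import *
delta((.506,.045,.178),165.5)"
```

```text
shift [ 35.6 -98.4  63.1] turn [ 0.   0.  61.8] t 1.7333 j [ 36.3   7.6 -19.4   0.  -63.  -79. ] F [-0.   0.6  0.6] 0.5988097651205364 0.0
```

```bash
python3 -m creep '[[0.2,5,-14,0,0,0,7],[0.2,9,-28,0,0,0,14],[0.2,14,-42,0,0,0,21],[0.2,18,-56,0,0,0,28],[0.2,23,-70,10,0,0,35],[0.2,28,-84,20,0,0,42],[0.2,32,-95,30,0,0,49],[0.2,35,-98,40,0,0,56]]' >/dev/null
python3 -c "
from h import *
delta((.506,.045,.128),165.5)"
```

```text
shift [ 0.8 -1.3 72.4] turn [0.  0.  5.7] t 2.4 j [  23.5   12.8  -19.1    0.   -58.1 -122.3] F [-0.4 -0.3 -0.4] 0.601430783803779 0.0
```

```bash
python3 -m creep '[[0.2,0,0,15,0,0,5.7],[0.2,1,-1,30,0,0,5.7],[0.2,1,-1,45,0,0,5.7],[0.2,1,-1,60,0,0,5.7],[0.2,1,-1,72,0,0,5.7],[0.2,1,-1,72,0,0,5.7]]' >/dev/null
python3 - <<'E'
from h import *
for c in("side","top"):
    im,d=vision.capture(c)
    if c=="side": a=im[110:230,190:350]
    else:
        b=im[130:250,160:320]
    w,_=world(c,d,np.ones((384,512),bool))
    k=(abs(w[:,0]-.51)<.05)&(abs(w[:,1]-.045)<.03)&(w[:,2]>.074)&(w[:,2]<.093)
    print(c,k.sum(),cv2.minAreaRect((w[k][:,:2]*1000).astype(np.float32)) if k.sum()>5 else "")
cv2.imwrite("pics/pre.png",cv2.resize(np.hstack([a,b])[:,:,::-1],(800,300),interpolation=cv2.INTER_CUBIC))
delta((.506,.045,.078),165.5)
E
```

```text
side 272 ((511.9746398925781, 40.109779357910156), (20.232351303100586, 75.03437042236328), 81.52432250976562)
top 7 ((477.2696533203125, 52.66014862060547), (11.563636779785156, 2.066948652267456), 69.74317932128906)
shift [-1.  -1.2 50.9] turn [-0.  -0.   0.5] t 3.0 j [  23.6   17.4  -24.7    0.   -47.9 -127.6] F [-0.4  1.6 -0.4] 0.5989666152363609 0.0
```

View pics/pre.png

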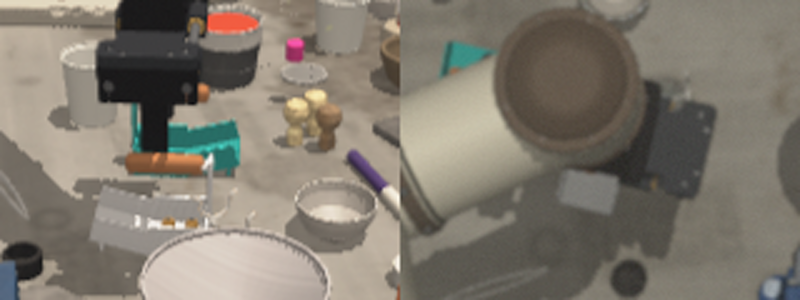

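The gripper is over the handle: in the side view the finger is at about (155,130), just above the orange handle at (165,162). The turquoise look-alike is behind it. I'll descend and close.

```bash
python3 -m creep '[[0.2,0,0,12,0,0,0],[0.2,0,0,24,0,0,0],[0.2,0,-1,36,0,0,0],[0.2,-1,-1,46,0,0,0],[0.2,-1,-1,51,0,0,0],[0.2,-1,-1,51,0,0,0]]' | tail -3
python3 -m creep '[[-1,0,0,0,0,0,0],[-1,0,0,0,0,0,0],[-1,0,0,0,0,0,0],[-1,0,0,0,0,0,0],[-1,0,0,0,0,0,0],[-1,0,0,0,0,0,0],[-1,0,0,0,0,0,0],[-1,0,0,0,0,0,0]]' 
python3 -c "
from h import *
delta((.506,.045,.178),165.5)"
```

```text
wrist_force: [-0.4, -0.6, 0.3]
gripper_width: 0.602
gripper_force: 0.0
time_s: 4.17
tcp_pos: [0.506, 0.0453, 0.2419]
ee_rot: [[-0.97, 0.242, 0.0], [0.242, 0.97, 0.0], [-0.0, 0.0, -1.0]]
wrist_force: [0.3, 0.2, 1.3]
gripper_width: 0.183
gripper_force: 30.0
shift [  -0.1   -0.2 -100.1] turn [0.  0.  0.5] t 4.1667 j [  23.4   21.5  -27.8   -0.   -40.6 -127.5] F [0.3 0.2 1.3] 0.182591917067511 29.951430670917034
```

Gripped: 0.183 × 87 mm ≈ 16 mm, which matches the handle. I'll lift it gently.

```bash
python3 -m creep '[[-1,0,0,-4,0,0,0],[-1,0,0,-12,0,0,0],[-1,0,0,-24,0,0,0],[-1,0,0,-38,0,0,0],[-1,0,0,-52,0,0,0],[-1,0,0,-66,0,0,0],[-1,0,0,-80,0,0,0],[-1,0,0,-94,0,0,0]]' >/dev/null
python3 -m creep '[[-1,0,0,-14,0,0,0],[-1,0,0,-28,0,0,0],[-1,0,0,-42,0,0,0],[-1,0,0,-54,0,0,0],[-1,0,0,-62,0,0,0],[-1,0,0,-66,0,0,0],[-1,0,0,-66,0,0,0]]'
python3 - <<'E'
from h import *
im,d=vision.capture("side"); cv2.imwrite("pics/lift.png",cv2.resize(im[60:260,170:370,::-1],(600,600),interpolation=cv2.INTER_CUBIC))
# pour start: mouth towards -y
c=np.array([.5147,-.1987]); u=np.array([0,1.])
delta((*(c+.085*u),.238),-90)
E
```

```text
time_s: 5.42
tcp_pos: [0.5058, 0.0452, 0.4027]
ee_rot: [[-0.97, 0.242, 0.002], [0.242, 0.97, 0.001], [-0.001, 0.001, -1.0]]
wrist_force: [-0.0, -0.0, -2.4]
gripper_width: 0.177
gripper_force: 30.0
shift [ -47.3 -151.9   -0.3] turn [   0.    0. -104.] t 5.4667 j [  23.4   10.7  -16.    -0.   -63.3 -127.5] F [ 0.3 -0.4 -2.8] 0.17826378623029038 29.955751933157444
```

View pics/lift.png

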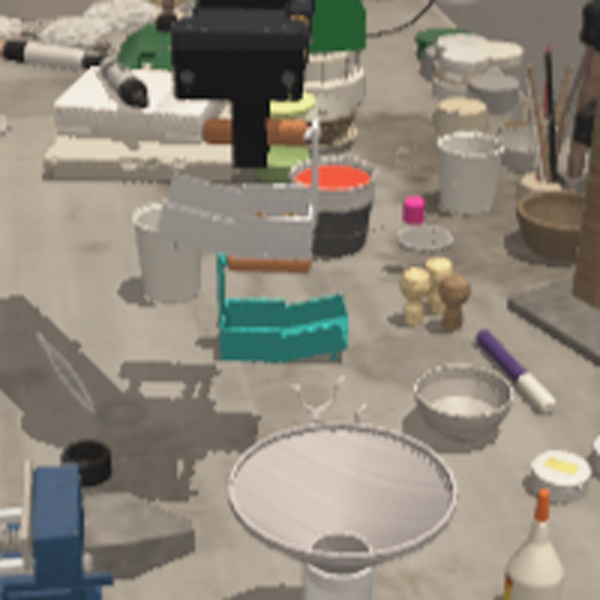

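The scoop is held level with its beads, visible at (260,215), and the turquoise one stays where it was. Next I'll turn and carry it to the funnel.

```bash
python3 -m creep '[[-1,-1,-3,0,0,0,-2],[-1,-3,-9,0,0,0,-6],[-1,-5,-16,0,0,0,-11],[-1,-7,-23,0,0,0,-16],[-1,-9,-30,0,0,0,-21],[-1,-11,-37,0,0,0,-26],[-1,-13,-44,0,0,0,-31],[-1,-15,-51,0,0,0,-36]]' >/dev/null
python3 -c "
from h import *
delta((.5147,-.1137,.238),-90)"
```

```text
shift [  33.5 -100.2   -1.4] turn [  0.1  -0.1 -67.8] t 6.1333 j [ 17.4  10.8 -16.   -0.  -63.3 -85.2] F [ 0.5 -0.1 -1.7] 0.1790896803833141 29.956450928002596
```

```bash
python3 -m creep '[[-1,2,-7,0,0,0,-5],[-1,5,-15,0,0,0,-10],[-1,8,-22,0,0,0,-15],[-1,10,-29,0,0,0,-20],[-1,13,-37,0,0,0,-25],[-1,15,-44,0,0,0,-30],[-1,18,-52,0,0,0,-35],[-1,20,-59,0,0,0,-40]]' >/dev/null
python3 -c "
from h import *
delta((.5147,-.1137,.238),-90)"
```

```text
shift [ 36.6 -23.1  -1.5] turn [  0.2  -0.  -27.8] t 6.8 j [ 10.2  11.7 -15.   -0.  -63.5 -38. ] F [ 1.  -0.7 -1.5] 0.1837145001522964 29.956465987488627
```

```bash
python3 -m creep '[[-1,6,-4,0,0,0,-5],[-1,12,-8,0,0,0,-10],[-1,18,-12,0,0,0,-15],[-1,24,-16,0,0,0,-20],[-1,30,-19,-1,0,0,-24],[-1,34,-22,-1,0,0,-27],[-1,36,-23,-1,0,0,-28],[-1,36,-23,-1,0,0,-28]]' >/dev/null
python3 - <<'E'
from h import *
im,d=vision.capture("side"); a=im[120:300,190:370]
im,d=vision.capture("top"); b=im[110:250,270:410]
cv2.imwrite("pics/over.png",np.hstack([cv2.resize(x,(400,400),interpolation=cv2.INTER_CUBIC) for x in(a,b)])[:,:,::-1])
# pour schedule: mouth edge m metres on the +y side of the axis at height zm
for th,m,zm in((15,.022,.150),(22,.022,.142),(28,.022,.138),(35,.022,.136),(42,.022,.134),(50,.024,.134),(56,.026,.136)):
    t=np.radians(th); f=.061*(np.cos(t)-np.sin(t)); h=.061*(np.cos(t)+np.sin(t))
    print(th); delta((.5147,-.1987+m+f,zm+h),-90,th)
E
```

```text
15
shift [63.4  0.  19. ] turn [  0.1 -15.   -0.1] t 7.5667 j [  5.3  12.6 -13.4  -0.  -64.   -5.4] F [ 0.8  0.  -2.3] 0.1807103327080882 29.95571636594832
22
shift [91.8 -0.  28.7] turn [  0.1 -22.   -0.1] t 7.5667 j [  5.3  12.6 -13.4  -0.  -64.   -5.4] F [ 0.8  0.  -2.3] 0.1807103327080882 29.95571636594832
28
shift [115.9  -0.1  36.8] turn [  0.  -28.   -0.1] t 7.5667 j [  5.3  12.6 -13.4  -0.  -64.   -5.4] F [ 0.8  0.  -2.3] 0.1807103327080882 29.95571636594832
35
shift [143.2  -0.1  46.8] turn [  0.  -35.   -0.1] t 7.5667 j [  5.3  12.6 -13.4  -0.  -64.   -5.4] F [ 0.8  0.  -2.3] 0.1807103327080882 29.95571636594832
42
shift [169.3  -0.2  60.1] turn [  0.  -42.   -0.1] t 7.5667 j [  5.3  12.6 -13.4  -0.  -64.   -5.4] F [ 0.8  0.  -2.3] 0.1807103327080882 29.95571636594832
50
shift [195.2  -0.3  76.8] turn [  0.  -50.   -0.1] t 7.5667 j [  5.3  12.6 -13.4  -0.  -64.   -5.4] F [ 0.8  0.  -2.3] 0.1807103327080882 29.95571636594832
56
shift [212.5  -0.3  89.7] turn [  0.  -56.   -0.1] t 7.5667 j [  5.3  12.6 -13.4  -0.  -64.   -5.4] F [ 0.8  0.  -2.3] 0.1807103327080882 29.95571636594832
```

View pics/over.png

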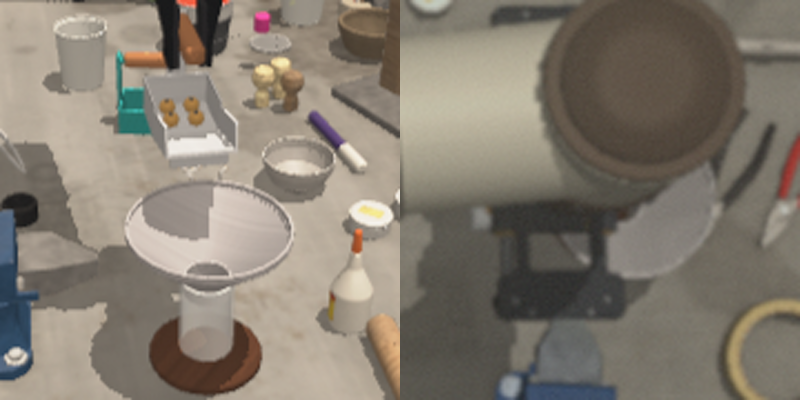

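The beads show in the scoop at (180,110) of the left panel, with the mouth facing the funnel. I'll tilt slowly.

```bash
python3 -m creep '[[-1,11,0,2,0,-2,0],[-1,22,0,6,0,-5,0],[-1,35,0,10,0,-8,0],[-1,47,0,14,0,-11,0],[-1,59,0,18,0,-14,0],[-1,69,0,21,0,-16.5,0],[-1,76,0,23,0,-18,0],[-1,80,0,25,0,-19,0]]' 
python3 - <<'E'
from h import *
for th,m,zm in((24,.022,.141),(28,.022,.138),(35,.022,.136),(42,.022,.134)):
    t=np.radians(th); f=.061*(np.cos(t)-np.sin(t)); h=.061*(np.cos(t)+np.sin(t))
    delta((.5147,-.1987+m+f,zm+h),-90,th)
E
```

```text
time_s: 8.23
tcp_pos: [0.5151, -0.1934, 0.3773]
ee_rot: [[-0.002, -1.0, 0.0], [-0.945, 0.002, 0.326], [-0.326, 0.001, -0.945]]
wrist_force: [-0.9, 0.0, -1.9]
gripper_width: 0.177
gripper_force: 30.0
shift [20.   0.3 -0.6] turn [-0.  -4.9 -0.1] t 8.2333 j [ -9.   17.7  -3.6 -19.7 -72.7  15.5] F [-0.9  0.  -1.9] 0.17652001734656303 29.956398904323578
shift [37.1  0.3 -0.1] turn [-0.  -8.9 -0.1] t 8.2333 j [ -9.   17.7  -3.6 -19.7 -72.7  15.5] F [-0.9  0.  -1.9] 0.17652001734656303 29.956398904323578
shift [66.2  0.2  0.5] turn [ -0.  -15.9  -0.1] t 8.2333 j [ -9.   17.7  -3.6 -19.7 -72.7  15.5] F [-0.9  0.  -1.9] 0.17652001734656303 29.956398904323578
shift [95.2  0.2  4.5] turn [ -0.  -22.9  -0.1] t 8.2333 j [ -9.   17.7  -3.6 -19.7 -72.7  15.5] F [-0.9  0.  -1.9] 0.17652001734656303 29.956398904323578
```

```bash
python3 -m creep '[[-1,8,0,0,0,-2,0],[-1,16,0,0,0,-4,0],[-1,20,0,0,0,-5,0],[-1,25,0,0,0,-6,0],[-1,29,0,0,0,-7,0],[-1,33,0,0,0,-8,0],[-1,37,0,0,0,-9,0],[-1,37,0,0,0,-9,0]]' | head -1
python3 -m creep '[[-1,4,0,0,0,-1,0],[-1,8,0,0,0,-2,0],[-1,12,0,0,0,-3,0],[-1,16,0,0,0,-4,0],[-1,20,0,0,0,-5,0],[-1,25,0,0,0,-6,0],[-1,29,0,0,0,-7,0],[-1,29,0,0,0,-7,0]]' | head -1
python3 - <<'E'
from h import *
im,d=vision.capture("side"); cv2.imwrite("pics/pour.png",cv2.resize(im[120:300,190:370,::-1],(540,540),interpolation=cv2.INTER_CUBIC))
print([(round(o["conf"],2),np.round(o["uv"])) for o in vision.find_in("side","bead_0")])
for th,m,zm in((42,.022,.134),(50,.024,.134),(56,.026,.136)):
    t=np.radians(th); f=.061*(np.cos(t)-np.sin(t)); h=.061*(np.cos(t)+np.sin(t))
    delta((.5147,-.1987+m+f,zm+h),-90,th)
E
```

```text
time_s: 8.9
time_s: 9.57
[(0.38, array([283., 237.]))]
shift [28.8  0.2 -8.2] turn [-0.  -7.  -0.1] t 9.6667 j [-19.5  23.6   3.8 -32.9 -84.4  26.9] F [ 0.6 -0.1 -1.2] 0.17974239569747677 29.956135964021087
shift [59.6  0.1 -9.4] turn [ -0.  -15.   -0.1] t 9.6667 j [-19.5  23.6   3.8 -32.9 -84.4  26.9] F [ 0.6 -0.1 -1.2] 0.17974239569747677 29.956135964021087
shift [81.2  0.1 -8.7] turn [ -0.  -21.   -0.1] t 9.6667 j [-19.5  23.6   3.8 -32.9 -84.4  26.9] F [ 0.6 -0.1 -1.2] 0.17974239569747677 29.956135964021087
```

View pics/pour.png

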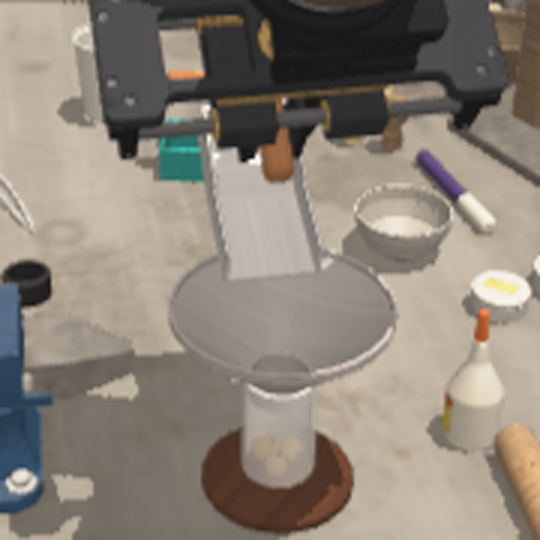

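Beads lie at the bottom of the tube at (275,455). I'll tilt further to make sure the scoop is empty, then count.

```bash
python3 -m creep '[[-1,10,0,-2,0,-2.5,0],[-1,20,0,-5,0,-5,0],[-1,31,0,-8,0,-7.5,0],[-1,41,0,-9,0,-10,0],[-1,51,0,-9,0,-12.5,0],[-1,60,0,-9,0,-15,0],[-1,60,0,-9,0,-15,0],[-1,60,0,-9,0,-15,0]]' | head -1
python3 - <<'E'
from h import *
im,d=vision.capture("side"); cv2.imwrite("pics/tube.png",cv2.resize(im[200:290,235:325,::-1],(540,540),interpolation=cv2.INTER_CUBIC))
t=0; delta((.5147,-.1987+.095,.238),-90,0)
E
```

```text
time_s: 10.33
shift [-189.9    0.3  106.5] turn [-0.  49.9 -0. ] t 10.3833 j [-27.7  30.   10.4 -43.  -96.8  32.9] F [ 0.2 -0.3 -0.8] 0.1793849112218418 29.956020573154092
```

View pics/tube.png

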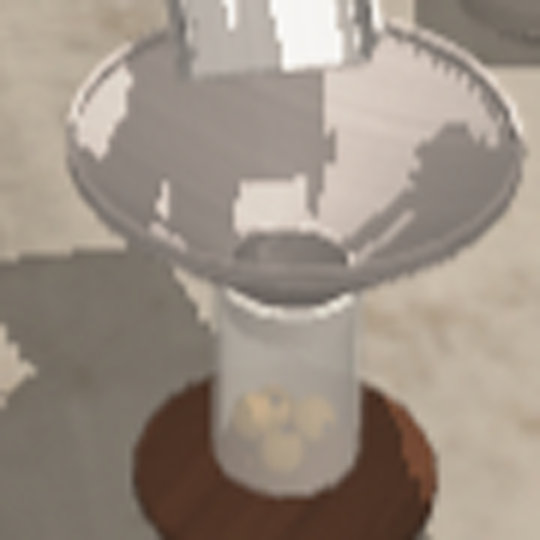

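All four beads can be counted in the tube, at about (250,410), (272,403), (315,415) and (280,450). I'll back out by lifting and levelling the scoop.

```bash
python3 -m creep '[[-1,-15,0,-13,0,0,0],[-1,-31,0,-26,0,4,0],[-1,-61,0,-15,0,10,0],[-1,-91,0,2,0,17,0],[-1,-121,0,20,0,24,0],[-1,-151,0,40,0,31,0],[-1,-181,0,58,0,38,0],[-1,-205,0,74,0,45,0]]' | head -2
python3 -c "
from h import *
delta((.455,.036,.238),-90)"
```

```text
time_s: 11.05
tcp_pos: [0.5143, -0.1163, 0.4374]
shift [-149.    59.2   47.4] turn [-0.3  4.7  0.1] t 11.05 j [  3.7  11.3  -8.1  -5.  -70.   -1.9] F [ 0.2  0.3 -2. ] 0.17916733471202895 29.953600438311696
```

```bash
python3 -m creep '[[-1,-22,6,0,0,4.7,0],[-1,-45,14,5,0,4.7,0],[-1,-68,24,12,0,4.7,0],[-1,-92,35,22,0,4.7,0],[-1,-118,46,33,0,4.7,0],[-1,-138,54,42,0,4.7,0],[-1,-149,59,47,0,4.7,0],[-1,-149,59,47,0,4.7,0]]' | head -2
python3 - <<'E'
from h import *
im,d=vision.capture("top"); w,_=world("top",d,np.ones((384,512),bool))
delta((.455,.036,.078),-90)
im,d=vision.capture("side"); w,_=world("side",d,np.ones((384,512),bool))
k=(w[:,2]<.08)&(w[:,2]>.008)&(abs(w[:,0]-.455)<.035)&(abs(w[:,1]-.035)<.07); print("in the way",k.sum(),w[k]*1000 if 0<k.sum()<6 else (w[k].min(0)*1000,w[k].max(0)*1000) if k.sum() else "")
k=(w[:,2]<.24)&(w[:,2]>.1)&(abs(w[:,0]-.455)<.04)&(abs(w[:,1]-.035)<.08);print("scoop lowest",w[k].min(0)*1000)
cv2.imwrite("pics/place.png",im[100:300,150:400,::-1])
E
```

```text
time_s: 11.72
tcp_pos: [0.4542, 0.0354, 0.4007]
shift [ -0.4   0.2 159.3] turn [-0.1  0.3  0.2] t 11.7667 j [ 24.8   5.5 -22.2  -0.3 -62.  -24.4] F [ 0.7  0.4 -1.3] 0.17938466960361904 29.9557629134506
in the way 0 
scoop lowest [426.8 -30.7 160.8]
```

View pics/place.png

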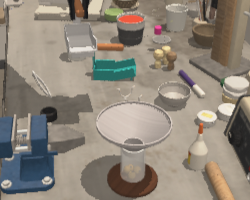

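The scoop is empty and level above a clear patch, so I'll lower it.

```bash
python3 -m creep '[[-1,0,0,15,0,0,0],[-1,0,0,32,0,0,0],[-1,0,0,50,0,0,0],[-1,0,0,70,0,0,0],[-1,0,0,90,0,0,0],[-1,0,0,110,0,0,0],[-1,0,0,128,0,0,0],[-1,0,0,140,0,0,0]]' | head -4
python3 -m creep '[[-1,0,0,5,0,0,0],[-1,0,0,10,0,0,0],[-1,0,0,14,0,0,0],[-1,0,0,16,0,0,0],[-1,0,0,17,0,0,0],[-1,0,0,18,0,0,0],[-1,0,0,18,0,0,0]]'
```

```text
time_s: 12.48
tcp_pos: [0.4562, 0.0335, 0.2597]
ee_rot: [[-0.002, -1.0, -0.001], [-1.0, 0.002, 0.005], [-0.005, 0.001, -1.0]]
wrist_force: [-0.9, 0.5, -1.1]
time_s: 13.07
tcp_pos: [0.4561, 0.0343, 0.243]
ee_rot: [[-0.0, -1.0, 0.001], [-1.0, 0.0, 0.006], [-0.006, -0.001, -1.0]]
wrist_force: [-0.3, 0.1, -1.0]
gripper_width: 0.179
gripper_force: 30.0
```

```bash
python3 -m creep '[[-1,0,0,0.5,0,0,0],[-1,0,0,1,0,0,0],[-1,0,0,1.5,0,0,0],[-1,0,0,1.5,0,0,0]]'|sed -n '2p;4p'
python3 -m creep '[[-0.9,0,0,0,0,0,0],[-0.7,0,0,0,0,0,0],[-0.5,0,0,0,0,0,0],[-0.3,0,0,0,0,0,0],[-0.1,0,0,0,0,0,0],[-0.1,0,0,0,0,0,0],[-0.1,0,0,0,0,0,0]]'
```

```text
tcp_pos: [0.4563, 0.0345, 0.2419]
wrist_force: [-1.8, 2.1, 4.1]
time_s: 13.98
tcp_pos: [0.456, 0.0342, 0.241]
ee_rot: [[-0.001, -1.0, -0.0], [-1.0, 0.001, 0.005], [-0.005, 0.0, -1.0]]
wrist_force: [-0.5, -0.0, 0.4]
gripper_width: 0.42
gripper_force: 0.0
```

The scoop touched down softly at 4 N and is released. I'll retreat straight up.

```bash
python3 -m creep '[[-0.1,0,0,-10,0,0,0],[-0.1,0,0,-25,0,0,0],[-0.1,0,0,-45,0,0,0],[-0.1,0,0,-70,0,0,0],[-0.1,0,0,-100,0,0,0],[-0.1,0,0,-130,0,0,0],[-0.1,0,0,-150,0,0,0],[-0.1,0,0,-150,0,0,0]]'|sed -n '1,2p;4p'
python3 - <<'E'
from h import *
im,d=vision.capture("side"); cv2.imwrite("pics/end.png",cv2.resize(im[120:300,190:370,::-1],(540,540),interpolation=cv2.INTER_CUBIC))
for o in vision.cut_out("side","scoop")+vision.cut_out("side","tube"):
    w,_=world("side",d,o["region"]); print(o["conf"],np.percentile(w,[1,50,99],axis=0)*1000)
w,_=world("side",d,np.ones((384,512),bool)); k=(abs(w[:,0]-.515)<.08)&(abs(w[:,1]+.2)<.08)&(w[:,2]>.122)
print("rim",cv2.fitEllipse((w[k][:,:2]*1000).astype(np.float32)),w[k][:,2].std())
E
```

```text
time_s: 14.65
tcp_pos: [0.457, 0.0336, 0.3959]
wrist_force: [0.4, -0.3, 0.5]
0.97 [[498.2 137.1   0.2]
 [546.2 175.9  22.5]
 [605.5 325.1  88.2]]
0.85 [[427.7 -27.    0.9]
 [454.5  39.3  14.2]
 [481.5 104.8  88.4]]
0.96 [[ 457.5 -258.5    1.8]
 [ 514.  -193.3   95.9]
 [ 572.  -136.7  129.8]]
rim ((513.796630859375, -199.34698486328125), (119.61517333984375, 120.97291564941406), 159.31002807617188) 0.0024705244880378436
```

View pics/end.png

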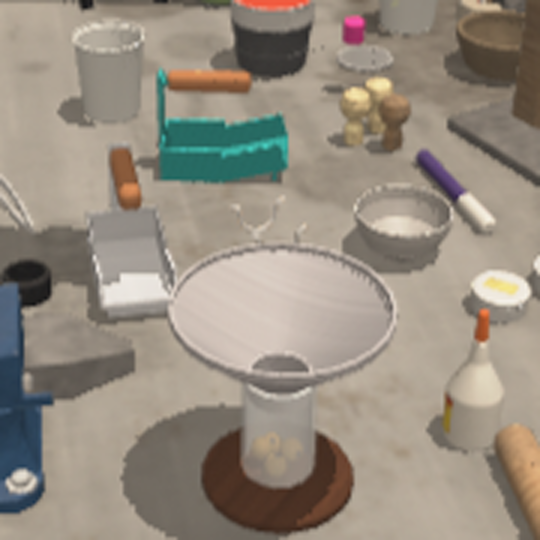

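The picture shows the empty scoop standing flat at (130,260), the beads in the tube at (277,455), and an upright tube whose rim hasn't moved. The gripper is clear of everything.

```bash
python3 -c "
from h import *
print(r.finish_job())"
```

```text
the job is handed in; nothing more can be done
None
```

The job is handed in: the last pictures show all four beads in the upright, unmoved tube and the empty scoop flat on the bench, released, after about 15 s; no verdict was returned.

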